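# Load the control unit into the tester's drawer, shut it and lock it

### The job

Load the silver finned engine control unit into the drawer of the bench tester: the drawer is only part open, so draw it out as far as you need, then set the unit down (do not drop it) flat on the drawer floor with its black plug header at the back of the drawer, and let go. Slide the drawer fully home, and only then slide the red lock grip on the tester's roof across to its end stop. Leave the other things on and around the bench where they are.

Things in the scene. Friction and masses are not known exactly. Their poses are not given: they have to be found in the camera images.
- tester: Bench tester with one drawer: slate steel box 240 deep (x), 220 wide (y), 95 high, fixed. Origin: centre of underside, z up. Front face at x = -120 (drawer slides out to -x), back at +x. Drawer opening at y = -55 to 95; beside it (y = -110 to -55) a closed post with lamps. On the roof: the lock near the front at the -y side, a meter farther back
- drawer (a joint): How far the drawer is out (m): 0 fully home, panel flush with the tester's face; 0.185 fully out at its stop. Runs along the tester's -x, stays where left, takes about 3 N. The clear gap between front panel and tester face is 8 mm less than this value (177 mm fully out)
- tray (a point): Middle of the drawer floor's top, moves with the drawer; axes as the tester's (+x to the back). Floor 17 above the bench. Inside 175 long (x -87.5 to 87.5), 130 wide (y -65 to 65). Side and back walls 5 thick, 25 above the floor; back wall has brass contacts. Front panel aluminium, 8 thick (x -95.5 to -87.5), 146 wide, top 83 above the bench. Roof 68 above the floor
- handle (a point): Middle of the drawer's bow handle: dark round bar 10 thick, 96 long along tester y (y = -28 to 68), legs at both ends, 40 in front of the panel's outer face, 65 above the bench; axes as the tester's (x = -160 when shut). Pull or push it, or reach into the drawer and pull at the inside of the panel
- lock (a joint): Lock slide (m): 0 unlocked, beside the drawer; 0.045 locked at its end stop, its tongue then in front of the drawer's panel. Moves along the tester's +y, stays where left, takes about 2 N. Starts at 0 to 0.012
- lock_grip (a point): Centre of the top of the lock's red grip; axes as the tester's. Grip 24 (x) by 16 (y), from 103 to 133 above the bench, on a dark 40 by 22 carriage just over the roof (roof top 95). Unlocked it stands at tester x = -94, y = -85; locked at y = -40
- ecu: The engine control unit, 150 x 104 x 41, 0.35 to 0.6 kg. Origin: centre of underside, z up. Black plug header at the +x end (x 40 to 75, 96 wide, 34 high). Rest is a silver casting: flange 8 thick, 104 wide (x -75 to 43), with a finned block 50 wide (y -25 to 25), x -70 to 34, z 8 to 38 (fins to 41): grip the block's sides. Centre of mass near the origin
- ecu_header (a point): Middle of the top of the control unit's black plug header, 57.5 ahead (+x) of its origin and 34 above its underside
- board: Bystander: bare green circuit board on stubs with a black header, 130 x 90 x 30, loose. Origin at the centre of its underside
- black_unit: Bystander: black plastic control unit with an orange plug, 110 x 80 x 30, loose. Origin at its underside's middle
- meter: Bystander: yellow hand-held meter, 78 (x) x 160 (y) x 41, lying loose on the tester's roof behind the lock. Origin at the centre of its underside
- solvent: Bystander: white upright bottle with a blue cap, 56 across, 165 high, loose, beside the drawer's path. Origin at the centre of its underside
- flux_jar: Bystander: small amber jar with a black lid, 54 across, 50 high, loose, on the other side of the drawer's path. Origin at the centre of its underside
- driver: Bystander: red-handled screwdriver lying loose, 190 long along its x, about 30 high
- cleaner_can: Bystander: upright silver can with a blue band, 52 across, 120 high, loose, standing close beside the control unit's +y side (12 to 45 from its flange). Origin at the centre of its underside

How it is judged:
By the outcome, as a careful person would: the job done as asked, in the order asked, and still so for the second after the job is handed in, with the robot touching nothing.
It also fails if it takes over 72 s, if anything falls off the work surface, if the arm or the gripper's body presses on something with over 40 N, if the wrist force passes 120 N, or if a joint passes its speed limit or range.

### The arm

A 6-joint arm with a two-finger parallel gripper is mounted at the origin on the work surface. World frame = base frame: x ahead of the robot, y to its left, z up, the work surface at z = 0. Lengths are in mm, angles in rad, forces in N, time in s.
With the tool pointing down it reaches from about 300 to 775 mm from the base axis. Payload 14.6 kg.
Tool frame: the origin (TCP) lies between the finger pads; the fingertips stand manip.nose_length ahead of it and the grasp point (between the pads) lies 11 mm behind it (manip.nose_length is the distance from the TCP to the fingertips, in mm); z points along the fingers, y is the line along which they close (so a half turn about z gives the same grasp; the last joint's range is limited). The gripper opens to 94 mm and grips with 3 to 60 N. Pads are 16 mm wide; open, the fingers measure 119 mm over their backs; the gripper's body (75 mm by 177 mm) begins 78 mm behind the grasp point.
Start: joints at [1.133, 0.3, 1.521, -0, 1.321, -0.067], TCP at [199.295, 512.612, 213.446] pointing down, gripper open.
Joint ranges: [-3.03, 3.03], [-0.79, 2.21], [0.23, 2.52], [-1.04, 4.18], [0, 3.07], [-2.55, 2.55]. Speed limits (rad/s): [2.22, 2.22, 2.57, 3.14, 3.14, 3.14].

### API

Orientations are given as [roll, pitch, yaw] about the fixed x, y, z axes, in that order (R = Rz(yaw) Ry(pitch) Rx(roll)).
In Python, from cell import manip, cams, job gives the robot as it stands.
- The arm moves only by the tool jog_arm, never from a script. Its argument "commands" is a list of rows, each an object of numbers: "dx", "dy", "dz": the shift along the tool's x, y, z each as a share of 40 mm, from -1 to 1; "ax", "ay", "az": the turn, a rotation vector about the tool's x, y, z each as a share of 10 degrees, from -1 to 1; "gripper": the closure, from 0 (fully open) to 1 (shut). A call has 1 to 10 rows; each row shifts and turns the commanded pose from where the row before left it, along the tool's axes as they then stand; what a row does not reach is not made up. A row lasts 1/8 s, in which the tool goes at most 62.5 mm and 10.7 degrees, less where a joint would pass 70% of its speed; a pose out of reach is approached as far as the arm can. A call with a number of a shift or a turn outside -1 to 1 is refused whole. A call with a gripper value outside its range is refused whole. The fingers move at their own pace and stop on an object; "squeeze" is the grip in N (left out, the last holds). Time passes only in rows, so rows that do not move let the fingers close. It gives the time, the measured TCP pose, the force, the opening and the grip force at its end, in the units of the state.
- manip.read_state(): the state, without advancing time (a new reading comes with each control period).
- cams.camera(name): name is "scene" or "top" or "wrist"; returns a dict with "image" (400x640x3 uint8, red, green, blue), "fx", "fy", "cx", "cy" (pixels), "world_to_cam" (4x4, takes a point from world to camera coordinates). Camera axes: x right, y down, z forward; pixel columns grow to the right and rows downward; lengths in mm; the calibration is good to about 2 mm. A picture is of the moment at which its call begins. There is no depth.
- job.sign_off(): hands the job in; it is judged then, once.
The state is a dict: "clock": time; "joints": joint angles; "qd": joint speeds; "effort": joint torques, N m; "eef_pos": TCP position; "eef_rot": TCP orientation; "wrist_force": force on the tool from outside, world axes, zero at the start; "moment": the same for the moment, N m; "finger_gap": finger opening in mm; "finger_force": force on a finger pad.
Only numpy, scipy, OpenCV 4.12 (cv2) and the standard library are available. Lean on these libraries where they do the work, as an engineer would, in place of code of your own. Each camera call takes 0.05 s, during which the arm holds its last target. There are 200 camera calls.

## Working session

There is one attempt and no reset: what is moved stays moved. The work goes in short steps, Python scripts to look and compute and a tool call to move; the robot and the scene stay as the last step left them, time stands still between calls to the robot, and variables do not carry over. Pictures are saved under pics/ and viewed, at most 10 in all, crops included, and the job is handed in when it is done.

Besides the shell and the picture viewer there is one more tool, called after "Call:" by a JSON object that holds its "fn" and its "kwargs". jog_arm: Moves the arm, as the interface text tells. Shift numbers are shares of 40 mm and turn numbers shares of 10 degrees, none past 1 either way. Its arguments: {"type":"object","properties":{"commands":{"type":"array"},"squeeze":{"type":"number"}},"required":["commands"]}

```bash
mkdir -p pics
cat > h.py <<'E'
import numpy as np, cv2, json
from cell import manip, cams, job
def snap(n,tag):
    c=cams.camera(n); cv2.imwrite(f'pics/{tag}.png',c['image'][:,:,::-1]); 
    np.savez(f'pics/{tag}.npz',**{k:np.array(c[k]) for k in c}); return c
def load(tag): return dict(np.load(f'pics/{tag}.npz'))
def ray(c,u,v):
    T=np.array(c['world_to_cam']);R=T[:3,:3];o=-R.T@T[:3,3]
    return o,R.T@np.array([(u-c['cx'])/c['fx'],(v-c['cy'])/c['fy'],1])
def onz(c,u,v,z):
    o,d=ray(c,u,v); return o+d*(z-o[2])/d[2]
def proj(c,p):
    q=np.array(c['world_to_cam'])@np.append(p,1); return np.array([c['fx']*q[0]/q[2]+c['cx'],c['fy']*q[1]/q[2]+c['cy']])
E
python3 - <<'E'
from h import *
s=manip.read_state(); print({k:s[k] for k in s}, manip.nose_length)
for n in('scene','top'):
    c=snap(n,n+'0'); o,_=ray(c,320,200); print(n,o,c['fx'])
E
```

```text
{'clock': 0.0, 'joints': array([ 1.13337983e+00,  3.00504836e-01,  1.52158941e+00, -1.73237363e-05,
        1.32066667e+00, -6.65794229e-02]), 'qd': array([-0.00165105,  0.00017369, -0.00012718, -0.00084386, -0.00019905,
        0.00025711]), 'effort': array([ 1.44872138e-03, -5.31806695e+01, -3.52733874e+01,  7.09446031e-02,
        2.43432366e-02, -8.04072056e-05]), 'eef_pos': array([199.2081618 , 512.38857862, 212.8642864 ]), 'eef_rot': array([-3.14042586e+00, -6.09827903e-05,  2.77075984e+00]), 'wrist_force': array([ 0.40618651,  0.32259585, -0.43540618]), 'moment': array([ 0.0060223 , -0.04861311, -0.02290923]), 'finger_force': 0.0, 'finger_gap': 93.95354185886474} 8.0
scene [ 912.90951402 -599.54636374  735.01141117] 399.2135835423178
top [ 284.77314192   24.10665475 1527.99154948] 505.4033550689227
```

View pics/scene0.png

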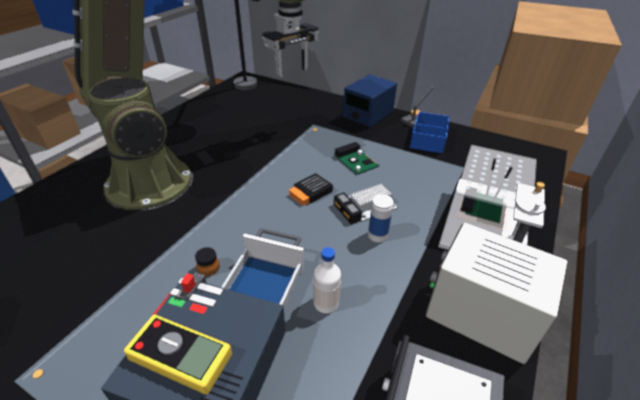

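View pics/top0.png

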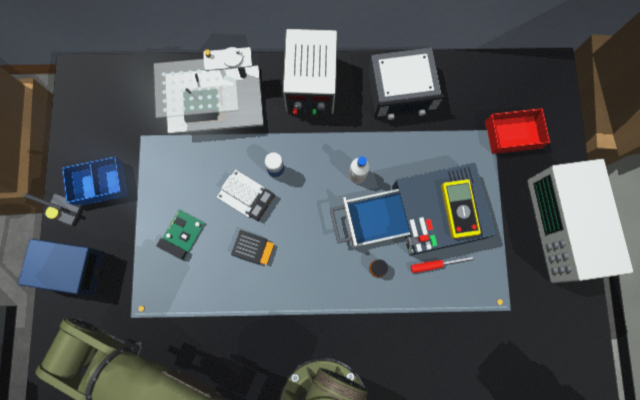

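The top view shows the ECU at about (245,194) with its header toward (262,205), the can at (273,162), and the tester around (445,212). The drawer is part open toward the left, the red lock grip is near (425,225), the bottle is at (360,168) and the jar at (379,268). I'll enlarge it to pick pixels.

Run:
```python
from h import *
c=load('top0'); im=c['image'][:,:,::-1]
for u,v in((0,0),(640,0),(0,400),(320,200)): print(u,v,onz(c,u,v,0).round())
a=cv2.resize(im[150:290,205:315],None,fx=5,fy=5,interpolation=cv2.INTER_CUBIC)[:600]
b=cv2.resize(im[150:270,315:475],None,fx=5,fy=5,interpolation=cv2.INTER_CUBIC)
cv2.imwrite('pics/b.png',b); cv2.imwrite('pics/a.png',cv2.resize(im[145:225,210:290],None,fx=7,fy=7,interpolation=cv2.INTER_CUBIC))
```

```text
0 0 [1294. 1052.    0.]
640 0 [ 1264. -1095.     0.]
0 400 [ 29. 918.   0.]
320 200 [595.  -4.   0.]
```

View pics/a.png

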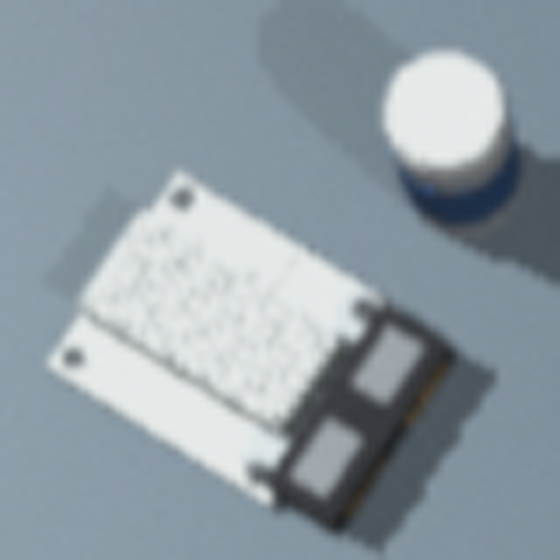

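View pics/b.png

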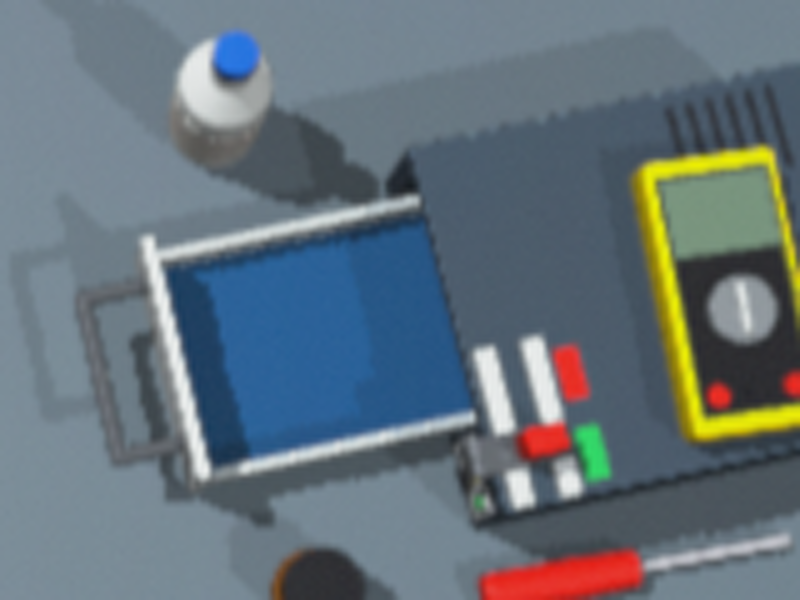

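Crop a shows the ECU flange with its rear corners at (180,172) and (48,360), and its header end at (455,352)–(340,530). The can stands at its upper right. Crop b shows the handle bar from (80,298) to (120,460), the panel top from (147,238) to (203,480), the roof front edge from (413,150) to (480,523), and the grip top near (545,440).

Run:
```python
from h import *
c=load('top0')
A=lambda u,v,z: onz(c,210+(u+.5)/7-.5,145+(v+.5)/7-.5,z)
B=lambda u,v,z: onz(c,315+(u+.5)/5-.5,150+(v+.5)/5-.5,z)
ang=lambda d: np.degrees(np.arctan2(d[1],d[0]))
# ECU
r1,r2=A(180,172,8),A(48,360,8); f1,f2=A(455,352,34),A(340,530,34)
print('ecu rear w',np.linalg.norm(r1-r2),'front w',np.linalg.norm(f1-f2))
m=(r1+r2)/2; f=(f1+f2)/2; d=(f-m)[:2]; print('len',np.linalg.norm(d),'yaw',ang(d), 'perp yaw rear',ang((r1-r2)[:2])-90,'front',ang((f1-f2)[:2])-90,'centre',(m+f)[:2]/2)
can=A(446,108,120); print('can',can)
# tester
p1,p2=B(413,150,95),B(480,523,95); print('roof w',np.linalg.norm(p1-p2),'tester y dir',ang((p1-p2)[:2]))
q1,q2=B(147,238,83),B(203,480,83); print('panel w',np.linalg.norm(q1-q2),ang((q1-q2)[:2]),q1,q2)
h1,h2=B(80,298,65),B(118,460,65); print('handle w',np.linalg.norm(h1-h2),ang((h1-h2)[:2]),h1,h2,(h1+h2)/2)
yaw=ang((p1-p2)[:2])-90; 
t=np.radians((ang((p1-p2)[:2])*220+ang((q1-q2)[:2])*146)/366-90); X=np.array([np.cos(t),np.sin(t)]);Y=np.array([-X[1],X[0]])
org=(p1+p2)[:2]/2+120*X; print('yaw',np.degrees(t),'org',org)
loc=lambda p:np.array([(p[:2]-org)@X,(p[:2]-org)@Y])
for n,p in dict(p1=p1,p2=p2,q1=q1,q2=q2,h1=h1,h2=h2,grip=B(545,436,133),bottle=B(237,55,165),jar=B(322,590,50),meter=B(640,175,41+95),canl=can).items(): print(n,loc(p).round(1),p[:2].round(1))
```

```text
ecu rear w 101.57747407056829 front w 91.34674434647901
len 153.47423483475117 yaw -123.87472564424375 perp yaw rear -123.8934423112469 front -122.59148028438926 centre [610.31914765 221.97560122]
can [690.54444833 130.92725245 120.        ]
roof w 219.71381407318714 tester y dir 7.111729164913237
panel w 144.9343163779171 11.155233867690372 [585.19518746 -72.66110325  83.        ] [ 442.99917101 -100.70123465   83.        ]
handle w 98.09183370284032 11.671833991390557 [553.50770059 -33.38026962  65.        ] [457.4441725  -53.22482585  65.        ] [505.47593654 -43.30254773  65.        ]
yaw -81.27528808479862 org [ 541.84186751 -360.94327382]
p1 [-116.9  109.8] [ 632.7 -228.7]
p2 [-123.1 -109.8] [ 414.6 -255.9]
q1 [-278.4   86.6] [585.2 -72.7]
q2 [-272.2  -58.2] [ 443.  -100.7]
h1 [-322.    61.2] [553.5 -33.4]
h2 [-317.   -36.7] [457.4 -53.2]
grip [-85.4 -70.9] [ 458.8 -287.3]
bottle [-217.9  165. ] [ 671.9 -120.5]
jar [-212.4 -129.7] [ 381.4 -170.6]
meter [-1.6 65.2] [ 606.1 -349.4]
canl [-463.6  221.6] [690.5 130.9]
```

Call:
{"fn": "jog_arm", "kwargs": {"commands": [{"az":1,"gripper":0.66},{"az":1},{"az":1},{"az":1},{"az":1},{"az":1},{"az":1},{"az":1},{"az":1},{"az":1}]}}

```text
schema error: expected keys dx, dy, dz, ax, ay, az, gripper
```

Call:
{"fn": "jog_arm", "kwargs": {"commands": [{"az":1},{"az":1},{"az":1},{"az":1},{"az":0.7},{"dy":0.95,"dx":0.3},{"dy":0.95,"dx":0.3},{"dy":0.95,"dx":0.3},{"dy":0.95,"dx":0.3},{"dy":0.95,"dx":0.3}]}}

```text
schema error: expected keys dx, dy, dz, ax, ay, az, gripper
```

Call:
{"fn": "jog_arm", "kwargs": {"commands": [{"dy":0.95,"dx":0.3},{"dy":0.95,"dx":0.3},{"dy":0.95,"dx":0.3},{"dy":0.95,"dx":0.3},{"dy":0.95,"dx":0.3},{"dy":0.95,"dx":0.3},{"dy":0.95,"dx":0.3},{"dy":0.95,"dx":0.3},{"dy":0.95,"dx":0.3}]}}

```text
schema error: expected keys dx, dy, dz, ax, ay, az, gripper
```

Call:
{"fn": "jog_arm", "kwargs": {"commands": [{"dx":0,"dy":0,"dz":0,"ax":0,"ay":0,"az":1,"gripper":0.66},{"dx":0,"dy":0,"dz":0,"ax":0,"ay":0,"az":1,"gripper":0.66},{"dx":0,"dy":0,"dz":0,"ax":0,"ay":0,"az":1,"gripper":0.66},{"dx":0,"dy":0,"dz":0,"ax":0,"ay":0,"az":1,"gripper":0.66},{"dx":0,"dy":0,"dz":0,"ax":0,"ay":0,"az":1,"gripper":0.66},{"dx":0,"dy":0,"dz":0,"ax":0,"ay":0,"az":1,"gripper":0.66},{"dx":0,"dy":0,"dz":0,"ax":0,"ay":0,"az":1,"gripper":0.66},{"dx":0,"dy":0,"dz":0,"ax":0,"ay":0,"az":1,"gripper":0.66},{"dx":0,"dy":0,"dz":0,"ax":0,"ay":0,"az":1,"gripper":0.66},{"dx":0,"dy":0,"dz":0,"ax":0,"ay":0,"az":1,"gripper":0.66}]}}

```text
clock: 1.35
eef_pos: [199.2, 512.5, 213.1]
eef_rot: [3.142, 0.001, 1.02]
wrist_force: [0.3, -1.0, -0.3]
finger_gap: 31.8
finger_force: 0.0
```

Call:
{"fn": "jog_arm", "kwargs": {"commands": [{"dx":0,"dy":0,"dz":0,"ax":0,"ay":0,"az":1,"gripper":0.66},{"dx":0,"dy":0,"dz":0,"ax":0,"ay":0,"az":1,"gripper":0.66},{"dx":0,"dy":0,"dz":0,"ax":0,"ay":0,"az":1,"gripper":0.66},{"dx":0,"dy":0,"dz":0,"ax":0,"ay":0,"az":1,"gripper":0.66},{"dx":0,"dy":0,"dz":0,"ax":0,"ay":0,"az":0.7,"gripper":0.66},{"dx":0.3,"dy":0.95,"dz":0,"ax":0,"ay":0,"az":0,"gripper":0.66},{"dx":0.3,"dy":0.95,"dz":0,"ax":0,"ay":0,"az":0,"gripper":0.66},{"dx":0.3,"dy":0.95,"dz":0,"ax":0,"ay":0,"az":0,"gripper":0.66},{"dx":0.3,"dy":0.95,"dz":0,"ax":0,"ay":0,"az":0,"gripper":0.66},{"dx":0.3,"dy":0.95,"dz":0,"ax":0,"ay":0,"az":0,"gripper":0.66}]}}

```text
clock: 2.6
eef_pos: [297.1, 337.6, 213.3]
eef_rot: [3.141, 0.0, 0.205]
wrist_force: [0.9, -0.2, 0.6]
finger_gap: 31.8
finger_force: 0.0
```

Call:
{"fn": "jog_arm", "kwargs": {"commands": [{"dx":0.3,"dy":0.95,"dz":0,"ax":0,"ay":0,"az":0,"gripper":0.66},{"dx":0.3,"dy":0.95,"dz":0,"ax":0,"ay":0,"az":0,"gripper":0.66},{"dx":0.3,"dy":0.95,"dz":0,"ax":0,"ay":0,"az":0,"gripper":0.66},{"dx":0.3,"dy":0.95,"dz":0,"ax":0,"ay":0,"az":0,"gripper":0.66},{"dx":0.3,"dy":0.95,"dz":0,"ax":0,"ay":0,"az":0,"gripper":0.66},{"dx":0.3,"dy":0.95,"dz":0,"ax":0,"ay":0,"az":0,"gripper":0.66},{"dx":0.3,"dy":0.95,"dz":0,"ax":0,"ay":0,"az":0,"gripper":0.66},{"dx":0.3,"dy":0.95,"dz":0,"ax":0,"ay":0,"az":0,"gripper":0.66},{"dx":0,"dy":0,"dz":0,"ax":0,"ay":0,"az":0,"gripper":0.66}]}}

```text
clock: 3.72
eef_pos: [453.2, 59.1, 213.0]
eef_rot: [3.142, 0.001, 0.202]
wrist_force: [-0.7, 0.1, -0.9]
finger_gap: 32.2
finger_force: 0.0
```

Run:
```python
from h import *
c=snap('wrist','w1'); s=manip.read_state(); print(s['clock'],s['eef_pos'],np.degrees(s['eef_rot']),s['finger_gap']); print(ray(c,320,200))
print(proj(c,[505.5,-43.3,65]),proj(c,[554,-33,65]),proj(c,[457,-53,65]))
```

```text
3.775 [452.63301856  60.14435793 213.03607138] [-1.79988446e+02  5.50833940e-02  1.16442923e+01] 31.716906601480183
(array([534.16212617,  73.820462  , 382.92254734]), array([-0.28467719, -0.04657509, -0.95759961]))
[442.77650255 153.97905171] [447.77188643  97.79702446] [437.59508873 205.35955358]
```

View pics/w1.png

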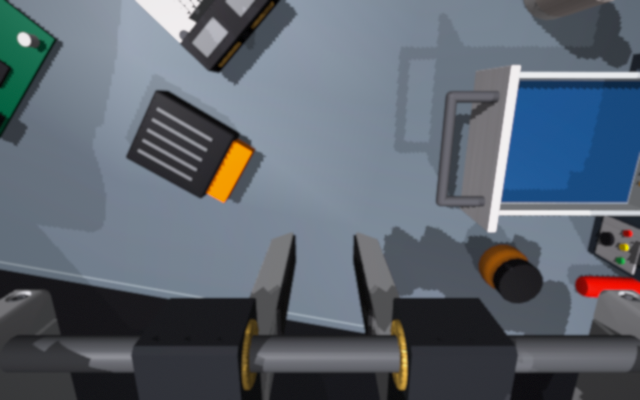

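The wrist view shows the bar from (450,95) to (441,203), about 2.5 mm further along the tool's y than I predicted. Next I go there and grasp the handle.

Call:
{"fn": "jog_arm", "kwargs": {"commands": [{"dx":0.26,"dy":0.95,"dz":0,"ax":0,"ay":0,"az":0,"gripper":0.66},{"dx":0.26,"dy":0.95,"dz":0,"ax":0,"ay":0,"az":0,"gripper":0.66},{"dx":0.26,"dy":0.95,"dz":0,"ax":0,"ay":0,"az":0,"gripper":0.66},{"dx":0,"dy":0,"dz":1,"ax":0,"ay":0,"az":0,"gripper":0.66},{"dx":0,"dy":0,"dz":1,"ax":0,"ay":0,"az":0,"gripper":0.66},{"dx":0,"dy":0,"dz":0.4,"ax":0,"ay":0,"az":0,"gripper":0.66},{"dx":0,"dy":0,"dz":0,"ax":0,"ay":0,"az":0,"gripper":0.66}]}}

```text
clock: 4.65
eef_pos: [506.3, -43.9, 117.4]
eef_rot: [-3.141, 0.001, 0.206]
wrist_force: [0.7, -0.8, 0.6]
finger_gap: 31.9
finger_force: 0.0
```

Run:
```python
from h import *
c=snap('wrist','w2'); s=manip.read_state(); print(s['clock'],s['eef_pos'],np.degrees(s['eef_rot']))
im=c['image'].astype(int)
p=proj(c,s['eef_pos']+np.array([0,0,11-0.])); print('grasp pt px',p, 'handle pred',proj(c,[506,-45.5,65]))
```

```text
4.7 [506.83326431 -44.05649294 118.4124558 ] [ 1.79985358e+02 -4.48406636e-02  1.17934041e+01]
grasp pt px [321.00461717 265.49968307] handle pred [323.6656091  222.51986892]
```

View pics/w2.png

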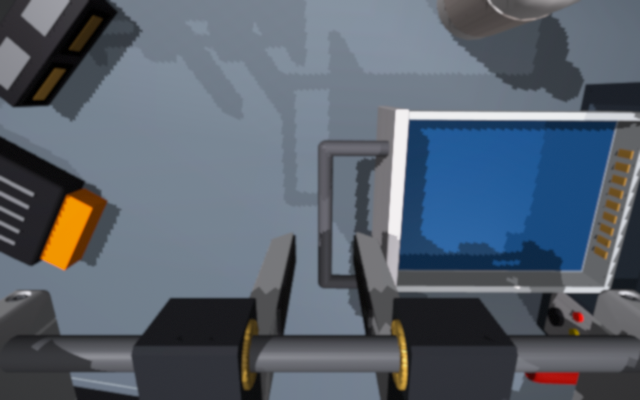

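The bar sits between the fingers at (326,145)–(326,282), and the panel is clear of the right finger. I go down, close and pull about 18 mm.

Call:
{"fn": "jog_arm", "kwargs": {"commands": [{"dx":0,"dy":0.04,"dz":0.8,"ax":0,"ay":0,"az":0,"gripper":0.66},{"dx":0,"dy":0,"dz":0.8,"ax":0,"ay":0,"az":0,"gripper":0.66},{"dx":0,"dy":0,"dz":0,"ax":0,"ay":0,"az":0,"gripper":0.66},{"dx":0,"dy":0,"dz":0,"ax":0,"ay":0,"az":0,"gripper":1},{"dx":0,"dy":0,"dz":0,"ax":0,"ay":0,"az":0,"gripper":1},{"dx":0,"dy":0,"dz":0,"ax":0,"ay":0,"az":0,"gripper":1},{"dx":0,"dy":-0.15,"dz":0,"ax":0,"ay":0,"az":0,"gripper":1},{"dx":0,"dy":-0.15,"dz":0,"ax":0,"ay":0,"az":0,"gripper":1},{"dx":0,"dy":-0.12,"dz":0,"ax":0,"ay":0,"az":0,"gripper":1},{"dx":0,"dy":0,"dz":0,"ax":0,"ay":0,"az":0,"gripper":1}], "squeeze": 20}}

```text
clock: 5.95
eef_pos: [504.0, -29.5, 54.7]
eef_rot: [3.141, -0.002, 0.205]
wrist_force: [-1.4, 2.8, 6.5]
finger_gap: 9.0
finger_force: 20.0
```

Call:
{"fn": "jog_arm", "kwargs": {"commands": [{"dx":0,"dy":-0.05,"dz":0,"ax":0,"ay":0,"az":0,"gripper":1},{"dx":0,"dy":-0.05,"dz":0,"ax":0,"ay":0,"az":0,"gripper":1},{"dx":0,"dy":0,"dz":0,"ax":0,"ay":0,"az":0,"gripper":1}], "squeeze": 20}}

```text
clock: 6.32
eef_pos: [503.4, -25.9, 54.7]
eef_rot: [3.141, -0.002, 0.205]
wrist_force: [-0.1, -0.7, 6.3]
finger_gap: 9.2
finger_force: 20.0
```

Call:
{"fn": "jog_arm", "kwargs": {"commands": [{"dx":0,"dy":0,"dz":0,"ax":0,"ay":0,"az":0,"gripper":0.66},{"dx":0,"dy":0,"dz":0,"ax":0,"ay":0,"az":0,"gripper":0.66},{"dx":0,"dy":0,"dz":-0.5,"ax":0,"ay":0,"az":0,"gripper":0.66},{"dx":0,"dy":0,"dz":-1,"ax":0,"ay":0,"az":0,"gripper":0.66},{"dx":0,"dy":0,"dz":-1,"ax":0,"ay":0,"az":0,"gripper":0},{"dx":0,"dy":0,"dz":-1,"ax":0,"ay":0,"az":-0.9,"gripper":0},{"dx":0,"dy":0,"dz":-0.5,"ax":0,"ay":0,"az":-0.9,"gripper":0},{"dx":0,"dy":0,"dz":0,"ax":0,"ay":0,"az":-0.9,"gripper":0},{"dx":0,"dy":0,"dz":0,"ax":0,"ay":0,"az":-0.9,"gripper":0},{"dx":0,"dy":0,"dz":0,"ax":0,"ay":0,"az":-0.85,"gripper":0}]}}

```text
clock: 7.58
eef_pos: [502.4, -25.7, 213.4]
eef_rot: [-3.141, 0.0, 0.987]
wrist_force: [0.4, 0.8, -0.6]
finger_gap: 88.3
finger_force: 0.0
```

Call:
{"fn": "jog_arm", "kwargs": {"commands": [{"dx":0.91,"dy":-0.17,"dz":0,"ax":0,"ay":0,"az":0,"gripper":0},{"dx":0.91,"dy":-0.17,"dz":0,"ax":0,"ay":0,"az":0,"gripper":0},{"dx":0.91,"dy":-0.17,"dz":0,"ax":0,"ay":0,"az":0,"gripper":0},{"dx":0.91,"dy":-0.17,"dz":0,"ax":0,"ay":0,"az":0,"gripper":0},{"dx":0.91,"dy":-0.17,"dz":0,"ax":0,"ay":0,"az":0,"gripper":0},{"dx":0.91,"dy":-0.17,"dz":0,"ax":0,"ay":0,"az":0,"gripper":0},{"dx":0.91,"dy":-0.17,"dz":0,"ax":0,"ay":0,"az":0,"gripper":0},{"dx":0.91,"dy":-0.17,"dz":0,"ax":0,"ay":0,"az":0,"gripper":0},{"dx":0,"dy":0,"dz":0,"ax":0,"ay":0,"az":0,"gripper":0}]}}

```text
clock: 8.7
eef_pos: [619.0, 248.5, 212.4]
eef_rot: [-3.141, 0.001, 0.984]
wrist_force: [-0.7, 0.1, -0.5]
finger_gap: 94.2
finger_force: 0.0
```

Run:
```python
from h import *
c=snap('wrist','w3'); t=snap('top','t3'); s=manip.read_state(); print(s['clock'],s['eef_pos'],np.degrees(s['eef_rot']),s['finger_gap'])
```

```text
8.8 [618.83455542 246.42251794 213.00692534] [-1.79979066e+02  4.33414578e-02  5.62715378e+01] 94.19517345012665
```

View pics/w3.png

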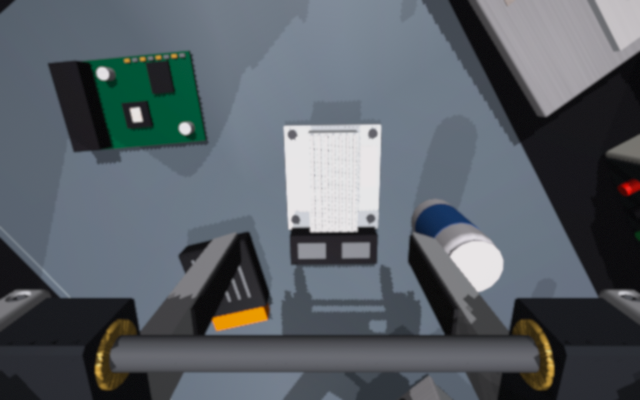

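The unit lies square in the wrist view: rear flange corners at (284,125) and (382,125), header front corners near (291,264) and (377,263). The can's top is at (475,265).

Run:
```python
from h import *
c=load('w3'); s=manip.read_state()
P=lambda u,v,z: onz(c,u,v,z)[:2]
r1,r2=P(284,125.5,8),P(382,125,8); f1,f2=P(291,264,34),P(377,263,34)
b1,b2=P(308,133,38),P(359,133,38); b3,b4=P(310,231,38),P(358,231,38)
ang=lambda d: np.degrees(np.arctan2(d[1],d[0]))
print(np.linalg.norm(r1-r2),np.linalg.norm(f1-f2),np.linalg.norm(b1-b2),np.linalg.norm(b3-b4))
m=(r1+r2)/2;f=(f1+f2)/2; print('len',np.linalg.norm(f-m),'yaws',ang(f-m),ang(r2-r1)+90,ang(f2-f1)+90,ang((b3+b4)-(b1+b2)),'c',(m+f)/2)
y=s['eef_rot'][2];tx=np.array([np.cos(y),np.sin(y)]);ty=np.array([np.sin(y),-np.cos(y)])
e=s['eef_pos'][:2]
for n,p in dict(c=(m+f)/2,blockc=(b1+b2+b3+b4)/4,can=P(473,265,120)).items(): print(n,p,'tool',(p-e)@tx,(p-e)@ty)
```

```text
103.47395406495761 94.89132581256271 49.840272207636424 50.88408010400411
len 147.78297419967848 yaws -123.04112581887482 56.66126794924776 57.09821758657753 -122.89444910938997 c [615.85402032 222.51992081]
c [615.85402032 222.51992081] tool -21.53423851504563 10.79325302415523
blockc [625.30167666 237.29307509] tool -4.001841901520615 10.447757909156596
can [693.2365083  133.49550452] tool -52.606704518869066 124.58208375159393
```

Call:
{"fn": "jog_arm", "kwargs": {"commands": [{"dx":0,"dy":0.1,"dz":1,"ax":0,"ay":0,"az":-0.07,"gripper":0},{"dx":0,"dy":0,"dz":1,"ax":0,"ay":0,"az":0,"gripper":0},{"dx":0,"dy":0,"dz":1,"ax":0,"ay":0,"az":0,"gripper":0},{"dx":0,"dy":0,"dz":0.8,"ax":0,"ay":0,"az":0,"gripper":0},{"dx":0,"dy":0,"dz":0.5,"ax":0,"ay":0,"az":0,"gripper":0},{"dx":0,"dy":0,"dz":0.5,"ax":0,"ay":0,"az":0,"gripper":0},{"dx":0,"dy":0,"dz":0,"ax":0,"ay":0,"az":0,"gripper":0},{"dx":0,"dy":0,"dz":0,"ax":0,"ay":0,"az":0,"gripper":0}]}}

```text
clock: 9.8
eef_pos: [622.9, 244.6, 22.5]
eef_rot: [3.141, -0.001, 0.994]
wrist_force: [-0.1, 0.1, -0.0]
finger_gap: 94.0
finger_force: 0.0
```

Call:
{"fn": "jog_arm", "kwargs": {"commands": [{"dx":0,"dy":0,"dz":0.05,"ax":0,"ay":0,"az":0,"gripper":0.3},{"dx":0,"dy":0,"dz":0,"ax":0,"ay":0,"az":0,"gripper":0.4},{"dx":0,"dy":0,"dz":0,"ax":0,"ay":0,"az":0,"gripper":0.6},{"dx":0,"dy":0,"dz":0,"ax":0,"ay":0,"az":0,"gripper":0.6},{"dx":0,"dy":0,"dz":0,"ax":0,"ay":0,"az":0,"gripper":0.6},{"dx":0,"dy":0,"dz":0,"ax":0,"ay":0,"az":0,"gripper":0.6}], "squeeze": 45}}

```text
clock: 10.55
eef_pos: [622.5, 244.4, 19.5]
eef_rot: [3.141, -0.0, 0.994]
wrist_force: [1.5, -0.9, -0.4]
finger_gap: 49.9
finger_force: 44.9
```

Call:
{"fn": "jog_arm", "kwargs": {"commands": [{"dx":0,"dy":0,"dz":-0.4,"ax":0,"ay":0,"az":0,"gripper":0.6},{"dx":0,"dy":0,"dz":-0.8,"ax":0,"ay":0,"az":0,"gripper":0.6},{"dx":0,"dy":0,"dz":-0.8,"ax":0,"ay":0,"az":0,"gripper":0.6},{"dx":0,"dy":0,"dz":-0.8,"ax":0,"ay":0,"az":0,"gripper":0.6},{"dx":0,"dy":0,"dz":-0.8,"ax":0,"ay":0,"az":0,"gripper":0.6},{"dx":0,"dy":0,"dz":-0.8,"ax":0,"ay":0,"az":0,"gripper":0.6},{"dx":0,"dy":0,"dz":-0.5,"ax":0,"ay":0,"az":0,"gripper":0.6}]}}

```text
clock: 11.42
eef_pos: [622.3, 244.5, 218.0]
eef_rot: [3.141, -0.001, 0.994]
wrist_force: [-0.3, 0.7, -4.5]
finger_gap: 49.6
finger_force: 44.9
```

Run:
```python
from h import *
s=manip.read_state(); print(s['eef_pos'],s['eef_rot'],s['finger_gap'],s['wrist_force'],s['moment'])
c=load('t3'); im=c['image']; 
hsv=cv2.cvtColor(im,cv2.COLOR_RGB2HSV)
o=(320,160); W,H=110,95
sub=im[o[1]:o[1]+H,o[0]:o[0]+W]; 
cv2.imwrite('pics/d3.png',cv2.resize(sub[:,:,::-1],None,fx=7,fy=7,interpolation=cv2.INTER_CUBIC)[:600])
b=load('w2'); cv2.imwrite('pics/d2.png',cv2.resize(b['image'][90:310,310:640,::-1],None,fx=2.4,fy=2.4,interpolation=cv2.INTER_CUBIC))
```

```text
[622.25680115 244.54810855 217.97192008] [ 3.14078735e+00 -1.34053132e-03  9.94148811e-01] 49.577820861467735 [-0.30182253  0.72675069 -4.45315379] [0.0335131  0.00832266 0.0284471 ]
```

View pics/d3.png

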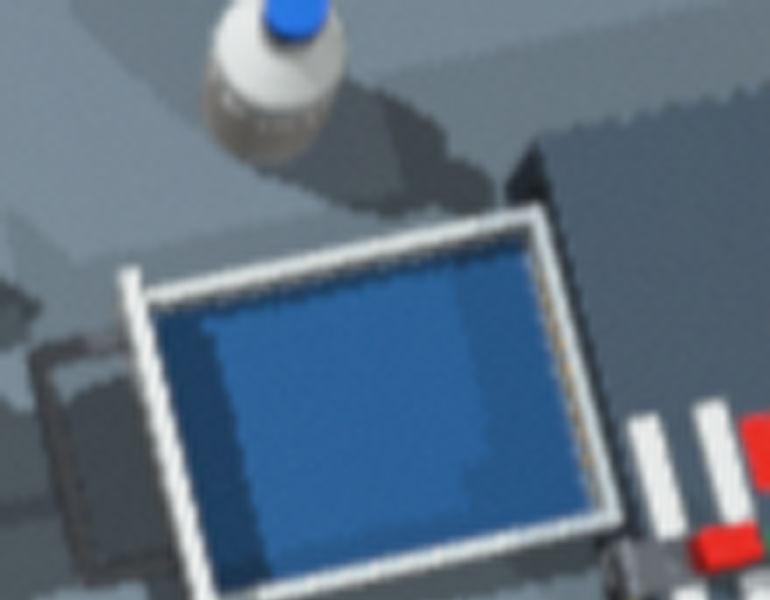

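The drawer is fully out and the back wall is visible. Its outer top corners are at (540,205) and (622,522), and the panel's top-left outer corner is at (120,270).

Run:
```python
from h import *
c=load('t3')
P=lambda u,v,z: onz(c,320+(u+.5)/7-.5,160+(v+.5)/7-.5,z)[:2]
ang=lambda d: np.degrees(np.arctan2(d[1],d[0]))
a,b=P(543,205,42),P(622,522,42); print('bw',np.linalg.norm(a-b),ang(a-b)-90)
s1,s2=P(148,296,42),P(543,205,42); print('side',ang(s2-s1)); 
p1,p2=P(120,270,83),P(192,590,83); print('panel',ang(p1-p2)-90,p1)
t=np.radians(-78.4);X=np.array([np.cos(t),np.sin(t)]);Y=np.array([-X[1],X[0]])
print('tray from back',(a+b)/2-92.5*X,'from panel',p1+95.5*X-73*Y,'from handle',np.array([503.4,-25.9])+135.5*X)
print('y check: handle y along Y', )
g=P(725,545,133); print('grip',g)
```

```text
bw 140.51957993125313 -79.07519880102821
side -77.75301592707662
panel -79.02752224806699 [582.72976589 -51.29896776]
tray from back [ 529.22282245 -159.18727311] from panel [ 530.42371413 -159.52709234] from handle [ 530.64605832 -158.63244632]
y check: handle y along Y
grip [ 457.08790936 -285.93982923]
```

Call:
{"fn": "jog_arm", "kwargs": {"commands": [{"dx":0,"dy":0,"dz":0,"ax":0,"ay":0,"az":-0.5,"gripper":0.6},{"dx":0,"dy":0,"dz":0,"ax":0,"ay":0,"az":-0.8,"gripper":0.6},{"dx":0,"dy":0,"dz":0,"ax":0,"ay":0,"az":-0.8,"gripper":0.6},{"dx":0,"dy":0,"dz":0,"ax":0,"ay":0,"az":-0.8,"gripper":0.6},{"dx":0,"dy":0,"dz":0,"ax":0,"ay":0,"az":-0.8,"gripper":0.6},{"dx":0,"dy":0,"dz":0,"ax":0,"ay":0,"az":-0.75,"gripper":0.6},{"dx":-0.4,"dy":-0.2,"dz":0,"ax":0,"ay":0,"az":0,"gripper":0.6},{"dx":-0.7,"dy":-0.33,"dz":0,"ax":0,"ay":0,"az":0,"gripper":0.6},{"dx":-0.8,"dy":-0.38,"dz":0,"ax":0,"ay":0,"az":0,"gripper":0.6},{"dx":-0.8,"dy":-0.38,"dz":0,"ax":0,"ay":0,"az":0,"gripper":0.6}]}}

```text
clock: 12.68
eef_pos: [592.5, 127.4, 216.0]
eef_rot: [-3.141, -0.0, 1.771]
wrist_force: [0.3, -1.0, -5.0]
finger_gap: 49.6
finger_force: 44.9
```

Call:
{"fn": "jog_arm", "kwargs": {"commands": [{"dx":-0.8,"dy":-0.38,"dz":0,"ax":0,"ay":0,"az":0,"gripper":0.6},{"dx":-0.8,"dy":-0.38,"dz":0,"ax":0,"ay":0,"az":0,"gripper":0.6},{"dx":-0.8,"dy":-0.38,"dz":0,"ax":0,"ay":0,"az":0,"gripper":0.6},{"dx":-0.8,"dy":-0.38,"dz":0,"ax":0,"ay":0,"az":0,"gripper":0.6},{"dx":-0.8,"dy":-0.38,"dz":0,"ax":0,"ay":0,"az":0,"gripper":0.6},{"dx":-0.8,"dy":-0.38,"dz":0,"ax":0,"ay":0,"az":0,"gripper":0.6},{"dx":-0.8,"dy":-0.38,"dz":0,"ax":0,"ay":0,"az":0,"gripper":0.6},{"dx":-0.4,"dy":-0.2,"dz":0,"ax":0,"ay":0,"az":0,"gripper":0.6},{"dx":0,"dy":0,"dz":0,"ax":0,"ay":0,"az":0,"gripper":0.6},{"dx":0,"dy":0,"dz":0,"ax":0,"ay":0,"az":0,"gripper":0.6}]}}

```text
clock: 13.92
eef_pos: [528.9, -128.8, 215.6]
eef_rot: [3.142, -0.0, 1.771]
wrist_force: [-0.2, 0.3, -4.6]
finger_gap: 49.6
finger_force: 44.9
```

Run:
```python
from h import *
c=snap('wrist','w4'); s=manip.read_state(); print(s['clock'],s['eef_pos'],np.degrees(s['eef_rot']),s['finger_gap'])
y=s['eef_rot'][2];tx=np.array([np.cos(y),np.sin(y)]);ty=np.array([np.sin(y),-np.cos(y)]);d=np.array([525.7,-138.1])-s['eef_pos'][:2];print(d@tx,d@ty)
```

```text
13.975 [ 528.96972282 -128.66139153  215.52388634] [-1.79999168e+02 -1.50975920e-02  1.01510407e+02] 49.57271647505434
-8.596323789589736 -5.0873995806513435
```

View pics/w4.png

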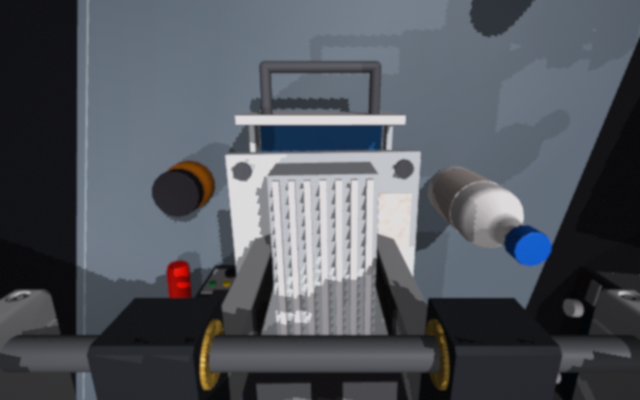

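The unit hangs straight, with its rear edge at (226,153)–(420,151), parallel to the panel top at (236,120)–(405,120).

Run:
```python
from h import *
c=load('w4'); s=manip.read_state(); y=s['eef_rot'][2];tx=np.array([np.cos(y),np.sin(y)]);ty=np.array([np.sin(y),-np.cos(y)]);e=s['eef_pos'][:2]
L=lambda u,v,z:(lambda p:np.array([(p-e)@tx,(p-e)@ty]).round(1))(onz(c,u,v,z)[:2])
print('ecu rear',L(226,154,204),L(420,152,204)); print('panel top outer',L(236,116,83),L(405,116,83),'handle',L(262,66,65),L(380,66,65))
```

```text
ecu rear [ 50.6 -51.1] [51.5 50.5]
panel top outer [ 63.2 -74.1] [63.1 69.1] handle [104.3 -53.1] [104.3  48.8]
```

Call:
{"fn": "jog_arm", "kwargs": {"commands": [{"dx":-0.2,"dy":-0.09,"dz":0.3,"ax":0,"ay":0,"az":0,"gripper":0.6},{"dx":0,"dy":0,"dz":0.6,"ax":0,"ay":0,"az":0,"gripper":0.6},{"dx":0,"dy":0,"dz":0.7,"ax":0,"ay":0,"az":0,"gripper":0.6},{"dx":0,"dy":0,"dz":0.7,"ax":0,"ay":0,"az":0,"gripper":0.6},{"dx":0,"dy":0,"dz":0.7,"ax":0,"ay":0,"az":0,"gripper":0.6},{"dx":0,"dy":0,"dz":0.6,"ax":0,"ay":0,"az":0,"gripper":0.6},{"dx":0,"dy":0,"dz":0.4,"ax":0,"ay":0,"az":0,"gripper":0.6},{"dx":0,"dy":0,"dz":0.2,"ax":0,"ay":0,"az":0,"gripper":0.6},{"dx":0,"dy":0,"dz":0.1,"ax":0,"ay":0,"az":0,"gripper":0.6},{"dx":0,"dy":0,"dz":0,"ax":0,"ay":0,"az":0,"gripper":0.6}]}}

```text
clock: 15.22
eef_pos: [527.0, -138.2, 43.8]
eef_rot: [3.141, 0.0, 1.771]
wrist_force: [-0.0, -0.6, -4.1]
finger_gap: 49.4
finger_force: 44.9
```

Call:
{"fn": "jog_arm", "kwargs": {"commands": [{"dx":0,"dy":0,"dz":0.06,"ax":0,"ay":0,"az":0,"gripper":0.6},{"dx":0,"dy":0,"dz":0.06,"ax":0,"ay":0,"az":0,"gripper":0.6},{"dx":0,"dy":0,"dz":0.03,"ax":0,"ay":0,"az":0,"gripper":0.6},{"dx":0,"dy":0,"dz":0,"ax":0,"ay":0,"az":0,"gripper":0.6}]}}

```text
clock: 15.72
eef_pos: [526.8, -138.2, 37.4]
eef_rot: [-3.142, -0.0, 1.771]
wrist_force: [-0.4, 0.6, -4.5]
finger_gap: 49.5
finger_force: 44.9
```

Call:
{"fn": "jog_arm", "kwargs": {"commands": [{"dx":0,"dy":0,"dz":0.02,"ax":0,"ay":0,"az":0,"gripper":0.6},{"dx":0,"dy":0,"dz":0.015,"ax":0,"ay":0,"az":0,"gripper":0.6},{"dx":0,"dy":0,"dz":0,"ax":0,"ay":0,"az":0,"gripper":0.6},{"dx":0,"dy":0,"dz":0,"ax":0,"ay":0,"az":0,"gripper":0.6}]}}

```text
clock: 16.23
eef_pos: [527.0, -138.2, 36.5]
eef_rot: [3.141, 0.0, 1.771]
wrist_force: [-4.3, 1.5, 5.6]
finger_gap: 49.8
finger_force: 44.9
```

Call:
{"fn": "jog_arm", "kwargs": {"commands": [{"dx":0,"dy":0,"dz":0,"ax":0,"ay":0,"az":0,"gripper":0.42},{"dx":0,"dy":0,"dz":0,"ax":0,"ay":0,"az":0,"gripper":0.3},{"dx":0,"dy":0,"dz":0,"ax":0,"ay":0,"az":0,"gripper":0.3},{"dx":0,"dy":0,"dz":-0.3,"ax":0,"ay":0,"az":0,"gripper":0.3},{"dx":0,"dy":0,"dz":-0.8,"ax":0,"ay":0,"az":0,"gripper":0.3},{"dx":0,"dy":0,"dz":-1,"ax":0,"ay":0,"az":0,"gripper":0.3},{"dx":0,"dy":0,"dz":-1,"ax":0,"ay":0,"az":0,"gripper":0.3},{"dx":0,"dy":0,"dz":-0.8,"ax":0,"ay":0,"az":0,"gripper":0.3},{"dx":0.8,"dy":0,"dz":0,"ax":0,"ay":0,"az":0,"gripper":0.66},{"dx":0.8,"dy":0,"dz":0,"ax":0,"ay":0,"az":0,"gripper":0.66}]}}

```text
clock: 17.48
eef_pos: [514.0, -74.9, 193.2]
eef_rot: [3.14, 0.001, 1.77]
wrist_force: [1.1, 0.7, 0.0]
finger_gap: 49.4
finger_force: 0.0
```

Call:
{"fn": "jog_arm", "kwargs": {"commands": [{"dx":0.6,"dy":0,"dz":0,"ax":0,"ay":0,"az":0.5,"gripper":0.66},{"dx":0,"dy":0,"dz":0,"ax":0,"ay":0,"az":1,"gripper":0.66},{"dx":0,"dy":0,"dz":0,"ax":0,"ay":0,"az":1,"gripper":0.66},{"dx":0,"dy":0,"dz":0,"ax":0,"ay":0,"az":1,"gripper":0.66},{"dx":0,"dy":0,"dz":0,"ax":0,"ay":0,"az":1,"gripper":0.66},{"dx":0,"dy":0,"dz":0,"ax":0,"ay":0,"az":1,"gripper":0.66},{"dx":0,"dy":0,"dz":0,"ax":0,"ay":0,"az":1,"gripper":0.66},{"dx":0,"dy":0,"dz":0,"ax":0,"ay":0,"az":1,"gripper":0.66},{"dx":0,"dy":0,"dz":0,"ax":0,"ay":0,"az":1,"gripper":0.66},{"dx":0,"dy":0,"dz":0,"ax":0,"ay":0,"az":0.5,"gripper":0.66}]}}

```text
clock: 18.73
eef_pos: [509.4, -51.9, 192.9]
eef_rot: [3.141, -0.001, 0.196]
wrist_force: [-0.2, 0.5, 0.5]
finger_gap: 32.3
finger_force: 0.0
```

Run:
```python
from h import *
c=snap('wrist','w5'); s=manip.read_state(); print(s['clock'],s['eef_pos'],np.degrees(s['eef_rot']),s['finger_gap'])
y=s['eef_rot'][2];tx=np.array([np.cos(y),np.sin(y)]);ty=np.array([np.sin(y),-np.cos(y)]);d=np.array([503.4,-25.9])-s['eef_pos'][:2];print(d@tx,d@ty)
```

```text
18.775 [509.42647542 -51.91260552 192.90696257] [ 1.79980834e+02 -4.95908875e-02  1.10327257e+01] 31.965073284425717
-0.9370713562748066 -26.685125995189324
```

View pics/w5.png

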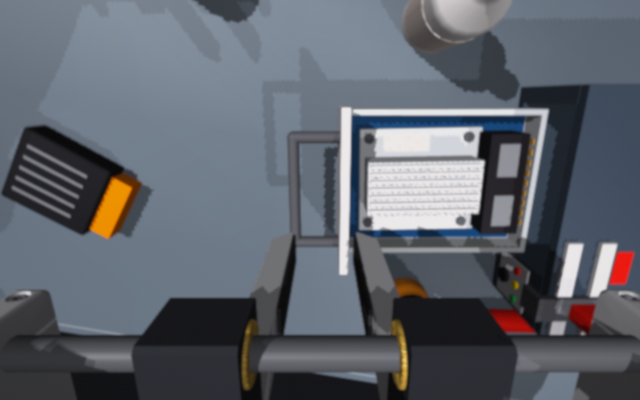

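The unit lies flat between the walls with its header at the back (505,185). Next I grip the handle and slide the drawer home.

Call:
{"fn": "jog_arm", "kwargs": {"commands": [{"dx":0,"dy":-0.33,"dz":0,"ax":0,"ay":0,"az":-0.05,"gripper":0.66},{"dx":0,"dy":-0.33,"dz":0,"ax":0,"ay":0,"az":0,"gripper":0.66},{"dx":0,"dy":0,"dz":0.8,"ax":0,"ay":0,"az":0,"gripper":0.66},{"dx":0,"dy":0,"dz":1,"ax":0,"ay":0,"az":0,"gripper":0.66},{"dx":0,"dy":0,"dz":1,"ax":0,"ay":0,"az":0,"gripper":0.66},{"dx":0,"dy":0,"dz":0.65,"ax":0,"ay":0,"az":0,"gripper":0.66},{"dx":0,"dy":0,"dz":0,"ax":0,"ay":0,"az":0,"gripper":0.66},{"dx":0,"dy":0,"dz":0,"ax":0,"ay":0,"az":0,"gripper":1},{"dx":0,"dy":0,"dz":0,"ax":0,"ay":0,"az":0,"gripper":1},{"dx":0,"dy":0,"dz":0,"ax":0,"ay":0,"az":0,"gripper":1}], "squeeze": 20}}

```text
clock: 20.02
eef_pos: [504.5, -26.0, 55.1]
eef_rot: [3.141, -0.002, 0.209]
wrist_force: [-1.5, 1.0, 5.7]
finger_gap: 9.1
finger_force: 20.0
```

Call:
{"fn": "jog_arm", "kwargs": {"commands": [{"dx":0,"dy":0.1,"dz":0,"ax":0,"ay":0,"az":0,"gripper":1},{"dx":0,"dy":0.2,"dz":0,"ax":0,"ay":0,"az":0,"gripper":1},{"dx":0,"dy":0.3,"dz":0,"ax":0,"ay":0,"az":0,"gripper":1},{"dx":0,"dy":0.35,"dz":0,"ax":0,"ay":0,"az":0,"gripper":1},{"dx":0,"dy":0.35,"dz":0,"ax":0,"ay":0,"az":0,"gripper":1},{"dx":0,"dy":0.35,"dz":0,"ax":0,"ay":0,"az":0,"gripper":1},{"dx":0,"dy":0.35,"dz":0,"ax":0,"ay":0,"az":0,"gripper":1},{"dx":0,"dy":0.35,"dz":0,"ax":0,"ay":0,"az":0,"gripper":1},{"dx":0,"dy":0.35,"dz":0,"ax":0,"ay":0,"az":0,"gripper":1},{"dx":0,"dy":0.35,"dz":0,"ax":0,"ay":0,"az":0,"gripper":1}]}}

```text
clock: 21.28
eef_pos: [529.0, -145.9, 55.0]
eef_rot: [-3.141, 0.001, 0.209]
wrist_force: [-7.6, 1.8, 10.7]
finger_gap: 9.3
finger_force: 20.0
```

Call:
{"fn": "jog_arm", "kwargs": {"commands": [{"dx":-0.02,"dy":0.35,"dz":0,"ax":0,"ay":0,"az":0,"gripper":1},{"dx":-0.02,"dy":0.35,"dz":0,"ax":0,"ay":0,"az":0,"gripper":1},{"dx":0,"dy":0.3,"dz":0,"ax":0,"ay":0,"az":0,"gripper":1},{"dx":0,"dy":0.2,"dz":0,"ax":0,"ay":0,"az":0,"gripper":1},{"dx":0,"dy":0.1,"dz":0,"ax":0,"ay":0,"az":0,"gripper":1},{"dx":0,"dy":0.05,"dz":0,"ax":0,"ay":0,"az":0,"gripper":1},{"dx":0,"dy":0,"dz":0,"ax":0,"ay":0,"az":0,"gripper":1}]}}

```text
clock: 22.15
eef_pos: [539.7, -199.1, 55.1]
eef_rot: [3.14, -0.002, 0.209]
wrist_force: [1.4, 0.5, 5.5]
finger_gap: 9.4
finger_force: 20.0
```

Call:
{"fn": "jog_arm", "kwargs": {"commands": [{"dx":0,"dy":0.1,"dz":0,"ax":0,"ay":0,"az":0,"gripper":1},{"dx":0,"dy":0.05,"dz":0,"ax":0,"ay":0,"az":0,"gripper":1},{"dx":0,"dy":0,"dz":0,"ax":0,"ay":0,"az":0,"gripper":1}]}}

```text
clock: 22.52
eef_pos: [540.8, -204.5, 55.0]
eef_rot: [3.141, -0.001, 0.209]
wrist_force: [-0.0, 3.0, 7.3]
finger_gap: 9.4
finger_force: 20.0
```

Call:
{"fn": "jog_arm", "kwargs": {"commands": [{"dx":0,"dy":0.05,"dz":0,"ax":0,"ay":0,"az":0,"gripper":1},{"dx":0,"dy":0.04,"dz":0,"ax":0,"ay":0,"az":0,"gripper":1},{"dx":0,"dy":0,"dz":0,"ax":0,"ay":0,"az":0,"gripper":1}]}}

```text
clock: 22.9
eef_pos: [540.8, -204.6, 54.9]
eef_rot: [-3.136, 0.0, 0.209]
wrist_force: [-6.7, 27.5, 17.2]
finger_gap: 9.3
finger_force: 20.0
```

The drawer met its home stop at 27 N. I release it, rise and go above the lock grip.

Call:
{"fn": "jog_arm", "kwargs": {"commands": [{"dx":0,"dy":-0.08,"dz":0,"ax":0,"ay":0,"az":0,"gripper":0.68},{"dx":0,"dy":0,"dz":0,"ax":0,"ay":0,"az":0,"gripper":0.68},{"dx":0,"dy":0,"dz":-0.5,"ax":0,"ay":0,"az":0,"gripper":0.68},{"dx":0,"dy":0,"dz":-1,"ax":0,"ay":0,"az":0,"gripper":0.68},{"dx":0,"dy":0,"dz":-1,"ax":0,"ay":0,"az":0,"gripper":0.68},{"dx":0,"dy":0,"dz":-1,"ax":0,"ay":0,"az":0,"gripper":0.68},{"dx":-0.8,"dy":0.5,"dz":0,"ax":0,"ay":0,"az":0,"gripper":0.5},{"dx":-0.8,"dy":0.6,"dz":0,"ax":0,"ay":0,"az":0,"gripper":0.5},{"dx":-0.85,"dy":0.6,"dz":0,"ax":0,"ay":0,"az":0,"gripper":0.5},{"dx":0,"dy":0,"dz":0,"ax":0,"ay":0,"az":0,"gripper":0.5}]}}

```text
clock: 24.15
eef_pos: [456.9, -293.6, 194.1]
eef_rot: [3.141, 0.0, 0.205]
wrist_force: [0.5, -0.4, 0.3]
finger_gap: 47.0
finger_force: 0.0
```

```bash
cat > red.py <<'E'
from h import *
s=manip.read_state(); print(s['clock'],s['eef_pos'],np.degrees(s['eef_rot']),s['finger_gap'])
y=s['eef_rot'][2];tx=np.array([np.cos(y),np.sin(y)]);ty=np.array([np.sin(y),-np.cos(y)]);e=s['eef_pos'][:2]
for n in('wrist','top','scene'):
    c=snap(n,f"{n}_{s['clock']:.1f}"); hsv=cv2.cvtColor(c['image'],cv2.COLOR_RGB2HSV)
    m=((hsv[...,0]<8)|(hsv[...,0]>172))&(hsv[...,1]>150)&(hsv[...,2]>100)
    k,_,st,ce=cv2.connectedComponentsWithStats(m.astype(np.uint8))
    for i in range(1,k):
        p=onz(c,*ce[i],133)[:2]
        if st[i][4]>8 and abs(p-[475,-285]).max()<110: print(n,st[i],ce[i].round(1),'z133',p.round(1),'tool',((p-e)@tx).round(1),((p-e)@ty).round(1))
    print(n,'pred',proj(c,[457.6,-288.6,133]))
E
python3 red.py
```

```text
24.15 [ 456.92322097 -293.58583941  194.12700607] [1.79981555e+02 1.89067750e-02 1.17640064e+01] 47.02773448788648
wrist [350 133  20  39 718] [359.3 151.9] z133 [ 507.3 -309. ] tool 46.2 25.3
wrist [301 191  34  31 915] [317.4 205.9] z133 [ 464.7 -289.2] tool 8.5 -2.7
wrist [450 198  19  18 285] [459.  206.5] z133 [ 484.4 -385.8] tool 8.1 95.9
wrist [ 289  234   79   20 1423] [329.  243.9] z133 [ 438.3 -303. ] tool -20.2 5.4
wrist pred [314.62325216 215.18140062]
top pred [424.08737151 237.229324  ]
scene [182 274  13  18 171] [187.8 282.6] z133 [ 470.7 -295.6] tool 13.1 4.8
scene [154 302  10  12  20] [158.3 308.1] z133 [ 465.3 -364.3] tool -6.2 70.9
scene [190 304  17   9 108] [197.9 308. ] z133 [ 526.2 -329.3] tool 60.5 49.1
scene [152 320   9   8  57] [156.3 323.5] z133 [ 485.9 -388.5] tool 9.0 98.8
scene pred [185.26788243 277.33072807]
```

The red grip in the wrist view (rows 191–222, columns 301–335) puts its top about 5 mm ahead of the tool in x and 2.5 mm back in y. Next I grasp it.

Call:
{"fn": "jog_arm", "kwargs": {"commands": [{"dx":0.12,"dy":-0.06,"dz":0.5,"ax":0,"ay":0,"az":0,"gripper":0.5},{"dx":0,"dy":0,"dz":0.7,"ax":0,"ay":0,"az":0,"gripper":0.5},{"dx":0,"dy":0,"dz":0.5,"ax":0,"ay":0,"az":0,"gripper":0.5},{"dx":0,"dy":0,"dz":0.28,"ax":0,"ay":0,"az":0,"gripper":0.5},{"dx":0,"dy":0,"dz":0,"ax":0,"ay":0,"az":0,"gripper":0.5},{"dx":0,"dy":0,"dz":0,"ax":0,"ay":0,"az":0,"gripper":0.9},{"dx":0,"dy":0,"dz":0,"ax":0,"ay":0,"az":0,"gripper":0.9},{"dx":0,"dy":0,"dz":0,"ax":0,"ay":0,"az":0,"gripper":0.9}], "squeeze": 20}}

```text
clock: 25.3
eef_pos: [462.7, -287.6, 115.4]
eef_rot: [-3.14, -0.0, 0.208]
wrist_force: [-3.2, 3.1, 2.8]
finger_gap: 23.9
finger_force: 20.0
```

Call:
{"fn": "jog_arm", "kwargs": {"commands": [{"dx":0.15,"dy":0,"dz":0,"ax":0,"ay":0,"az":0,"gripper":0.9},{"dx":0.2,"dy":0,"dz":0,"ax":0,"ay":0,"az":0,"gripper":0.9},{"dx":0.2,"dy":0,"dz":0,"ax":0,"ay":0,"az":0,"gripper":0.9},{"dx":0.15,"dy":0,"dz":0,"ax":0,"ay":0,"az":0,"gripper":0.9},{"dx":0.1,"dy":0,"dz":0,"ax":0,"ay":0,"az":0,"gripper":0.9},{"dx":0,"dy":0,"dz":0,"ax":0,"ay":0,"az":0,"gripper":0.9}]}}

```text
clock: 26.05
eef_pos: [494.4, -281.2, 115.4]
eef_rot: [-3.141, -0.001, 0.209]
wrist_force: [1.4, 4.8, 4.8]
finger_gap: 23.7
finger_force: 20.0
```

Call:
{"fn": "jog_arm", "kwargs": {"commands": [{"dx":0.06,"dy":0,"dz":0,"ax":0,"ay":0,"az":0,"gripper":0.9},{"dx":0.06,"dy":0,"dz":0,"ax":0,"ay":0,"az":0,"gripper":0.9},{"dx":0.04,"dy":0,"dz":0,"ax":0,"ay":0,"az":0,"gripper":0.9},{"dx":0,"dy":0,"dz":0,"ax":0,"ay":0,"az":0,"gripper":0.9}]}}

```text
clock: 26.55
eef_pos: [498.8, -280.3, 115.3]
eef_rot: [-3.14, 0.003, 0.208]
wrist_force: [-15.3, 4.1, 10.7]
finger_gap: 23.8
finger_force: 20.0
```

Call:
{"fn": "jog_arm", "kwargs": {"commands": [{"dx":0.04,"dy":0,"dz":0,"ax":0,"ay":0,"az":0,"gripper":0.9},{"dx":0,"dy":0,"dz":0,"ax":0,"ay":0,"az":0,"gripper":0.9}]}}

```text
clock: 26.8
eef_pos: [499.5, -280.1, 115.2]
eef_rot: [-3.14, 0.005, 0.208]
wrist_force: [-21.1, 3.2, 14.0]
finger_gap: 23.9
finger_force: 20.0
```

End stop reached. I back off the load, release, rise and check.

Call:
{"fn": "jog_arm", "kwargs": {"commands": [{"dx":-0.06,"dy":0,"dz":0,"ax":0,"ay":0,"az":0,"gripper":0.9},{"dx":0,"dy":0,"dz":0,"ax":0,"ay":0,"az":0,"gripper":0.5},{"dx":0,"dy":0,"dz":0,"ax":0,"ay":0,"az":0,"gripper":0.5},{"dx":0,"dy":0,"dz":0,"ax":0,"ay":0,"az":0,"gripper":0.5},{"dx":0,"dy":0,"dz":-0.4,"ax":0,"ay":0,"az":0,"gripper":0.5},{"dx":0,"dy":0,"dz":-0.8,"ax":0,"ay":0,"az":0,"gripper":0.5},{"dx":0,"dy":0,"dz":-0.8,"ax":0,"ay":0,"az":0,"gripper":0.5},{"dx":0,"dy":0,"dz":-0.8,"ax":0,"ay":0,"az":0,"gripper":0.5},{"dx":0,"dy":0,"dz":0,"ax":0,"ay":0,"az":0,"gripper":0.5}]}}

```text
clock: 27.92
eef_pos: [500.2, -281.0, 230.3]
eef_rot: [3.138, -0.004, 0.209]
wrist_force: [-0.2, 0.6, -0.6]
finger_gap: 46.7
finger_force: 0.0
```

```bash
python3 red.py
```

```text
27.925 [ 500.20284414 -281.0120346   230.3451366 ] [179.78107319  -0.21635432  11.95761995] 46.674905202070484
wrist [349 180  17  32 514] [357.1 195.5] z133 [ 512.  -307.7] tool 6.0 28.6
wrist [308 191  30  26 701] [322.3 203.4] z133 [ 499.8 -281.9] tool -0.5 0.8
wrist [434 237  16  16 189] [441.1 244.4] z133 [ 485.3 -386.1] tool -36.4 99.7
wrist [295 264  75  12 773] [334.  269.5] z133 [ 444.3 -303.7] tool -59.3 10.6
wrist pred [319.74971515 252.16097725]
top pred [424.08737151 237.229324  ]
scene [198 278  13  19 175] [204.3 287.2] z133 [ 505.  -288.5] tool 3.1 8.4
scene [154 298  13  16  38] [160.2 306.3] z133 [ 465.3 -359.9] tool -50.5 69.9
scene [190 304  17  10 111] [198. 308.] z133 [ 526.3 -329.3] tool 15.5 52.6
scene [153 321   8   7  48] [156.5 323.9] z133 [ 486.8 -388.9] tool -35.4 102.8
scene pred [185.26788243 277.33072807]
```

Run:
```python
from h import *
c=load('wrist_27.9'); g=cv2.cvtColor(c['image'],cv2.COLOR_RGB2GRAY)
X=np.array([.198,-.980]);Y=np.array([.980,.198]);h=np.array([540.8,-204.6])
for k in (-10,10,25):
    r=[]
    for o in np.arange(-14,15,2):
        u,v=proj(c,np.append(h+k*Y+o*X,65)).round().astype(int); r.append(int(g[v,u]) if 0<=u<640 and 0<=v<400 else -1)
    print(k,r,(u,v))
    print('panel',[int(g[tuple(proj(c,np.append(h+k*Y+o*X,83)).round().astype(int)[::-1])]) for o in range(30,60,2)])
```

```text
-10 [141, 140, 140, 140, 140, 124, 103, 108, 102, 85, 72, 113, 122, 122, 122] (np.int64(266), np.int64(136))
panel [121, 121, 121, 106, 71, 68, 87, 101, 101, 101, 102, 101, 101, 102, 102]
10 [126, 126, 126, 134, 143, 116, 101, 109, 103, 85, 70, 113, 127, 127, 127] (np.int64(266), np.int64(115))
panel [126, 126, 126, 111, 65, 65, 92, 103, 104, 104, 103, 104, 103, 103, 103]
25 [132, 132, 133, 143, 148, 131, 103, 109, 105, 87, 68, 126, 132, 132, 132] (np.int64(265), np.int64(98))
panel [131, 131, 130, 114, 74, 71, 100, 106, 105, 105, 104, 106, 106, 106, 106]
```

The bar is still within 1 mm of its home position, so I hand in.

```bash
python3 -c "
from cell import job
print(job.sign_off())"
```

```text
the job is handed in; nothing more can be done
None
```

The control unit is set down flat in the drawer with its plug header at the back, the drawer was slid home to its stop, and the lock was then slid to its end stop. I handed the job in at about 28 s.

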